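Index the molcajete stand and set the tejolote in the bowl

TASK

Bring the molcajete round to its working place: pull up the spring plunger on the swivel stand's arm, swing the arm anticlockwise (seen from above) to the very next hole, and let the pin snap fully home there. Then stand the stone tejolote upright, foot down, in the middle of the molcajete's bowl, setting it down gently rather than dropping it, and let go. Leave everything else on the shelf where it is.

Things in the scene. Friction and masses are not known exactly. Their poses are not given: they have to be found in the camera images.
- stand: Fixed steel swivel stand: round foot 124 mm wide and, on one side only, a flat aluminium arc, the index plate (top 32 mm above the shelf), with four dark holes 40 degrees (0.698 rad) apart on a 100 mm radius about the pivot. Over it turns a flat steel arm with the molcajete at one end and the spring plunger at the other. Place and yaw vary. Origin: foot's underside on the pivot axis, z up.
- pivot (a point): Point on the stand's vertical pivot axis at the height of the arm's top face, 44 mm above the shelf. z is up.
- knob (a point): Centre of the plunger's knob: black upright cylinder, 32 mm in diameter and 32 mm high, on the arm 100 mm from the pivot axis, opposite the molcajete. Pin home: this point 103 mm, knob's underside 87 mm, top of the fixed 24 mm wide sleeve below it 75 mm above the shelf. The knob turns with the arm, not about itself; its x axis points along the arm to the molcajete, z up.
- plunger (a joint): How far the knob is pulled straight up, m: 0 = pin home in a hole, 0.016 at most. The pin (8 mm, round tip) is clear of the index plate from about 0.010, and rests on it at about that value if let down between holes. The spring pulls it down with about 4 N when home, 7.5 N at the top.
- swing (a joint): Turn of the arm, rad, positive anticlockwise seen from above. 0 = the hole that holds the pin at the start; the others are at -0.698, +0.698 (the next one anticlockwise) and +1.396. Play in a hole about 0.02 either way. With the pin clear it turns with 1 to 4 N at the knob and stays where it is left.
- bowl_floor (a point): Centre of the flat inner floor of the molcajete, a dark basalt bowl on three stubby legs, 160 mm wide, fixed on the arm with its axis 110 mm from the pivot axis. Floor 80 mm, rim 126 mm above the shelf. The floor is about 80 mm across, the rim about 128 mm wide inside; the walls slope. z is up.
- tejolote_mid (a point): Tejolote: dark lava stone pestle standing loose on its flat foot, 115 mm high, 0.4 to 0.65 kg. Foot 50 mm wide (53 mm at most, in the lowest 30 mm), tapering to a round neck 38 mm in diameter 58 to 100 mm above its underside. This point: on its axis, 57.5 mm above the underside; z from foot to top. It stands left or right on the shelf (may swap with the mill).
- jar1: square green glass jar, 70 x 70 mm, 121 mm high with its round aluminium cap, 0.5 kg; bystander. Origin: its underside centre.
- jar2: a second jar, the same as jar1; bystander. Origin: its underside centre.
- mill: turned dark wood pepper mill, 140 mm high, 54 mm wide at its foot, with a waist and a narrow knob top; bystander. Origin: its underside centre.
- canister: round dented aluminium canister with a hinged lid and spring latch (shut), 100 mm wide, 134 mm high; bystander. Origin: its underside centre.
- scoop: brushed steel scoop lying flat, 180 mm long, 30 mm high; bystander. Origin: its underside, at the middle of the tool.
- ramekin: small open steel bowl, 90 mm wide, 40 mm high; bystander. Origin: its underside centre.
- spoon: steel spoon lying flat, about 200 mm long; bystander. Origin: its underside, at the middle of the tool.

How it is judged:
By the outcome, as a careful person would: the job done as asked, in the order asked, and still so for the second after the job is handed in, with the robot touching nothing.
It also fails if it takes over 54 s, if anything falls off the work surface, if the arm or the gripper's body presses on something with over 40 N, if the wrist force passes 120 N, or if a joint passes its speed limit or range.

ROBOT

A 7-joint arm with a two-finger parallel gripper is mounted at the origin on the work surface. World frame = base frame: x ahead of the robot, y to its left, z up, the work surface at z = 0. Lengths are in m, angles in rad, forces in N, time in s.
With the tool pointing down it reaches from about 0.425 to 0.925 m from the base axis. Payload 6.8 kg.
Tool frame: the origin (TCP) lies at the very end of the fingers, on their centre line; the grasp point (between the pads) lies 19 mm behind it; z points along the fingers, y is the line along which they close (so a half turn about z gives the same grasp; the last joint's range is limited). The gripper opens to 85 mm and grips with 20 to 120 N. Pads are 22 mm wide; open, the fingers measure 114 mm over their backs; the gripper's body (76 mm by 85 mm) begins 54 mm behind the grasp point. The pads swing forward as they close: fully open they stand 13 mm farther back than shut.
Start: joints at [1.144, 0.477, 0.022, 1.555, -0.011, 1.109, -0.083], TCP at [0.212, -0.641, 0.231] pointing down, gripper open.
Joint ranges: [-2.96, 2.96], [-0.34, 2.1], [-1.41, 1.46], [0.24, 2.44], [-1.37, 4.51], [0.17, 1.92], [-2.96, 2.96]. Speed limits (rad/s): [2.39, 2.39, 3.14, 3.14, 3.14, 3.14, 3.14].

INTERFACE

Orientations are given as a unit quaternion [w, x, y, z].
In Python, from station import get_obs, read_camera, hand_in gives the robot as it stands.
- The arm moves only by the tool arm_command, never from a script. Its argument "commands" is one flat list of numbers, 7 for each row, row after row: the shift along the tool's x, y, z in m, then the turn, a rotation vector about the tool's x, y, z in degrees, then the opening, from 0 (shut) to 1 (fully open). In form: [tx, ty, tz, rx, ry, rz, fingers, tx, ty, tz, rx, ry, rz, fingers, ...]. A call has 1 to 8 rows; each row is the pose to reach, as a shift and turn from the pose commanded when the call began, along the tool's axes at that moment; what a row does not reach only later rows make up. A row lasts 1/10 s, in which the tool goes at most 50 mm and 8.59 degrees, less where a joint would pass 70% of its speed; a pose out of reach is approached as far as the arm can. A call with a gripper value outside its range is refused whole. The fingers move at their own pace and stop on an object; "force" is the grip in N (left out, the last holds). Time passes only in rows, so rows that repeat a pose let the fingers close. It gives the time, the measured TCP pose, the force, the opening and the grip force at its end, in the units of the state.
- get_obs(): the state, without advancing time (a new reading comes with each control period).
- read_camera(name): name is "scene" or "top" or "wrist"; returns a dict with "img" (384x512x3 uint8, red, green, blue), "camera_matrix" (3x3 intrinsics, pixels), "pose" (4x4, takes a point from camera to world coordinates). Camera axes: x right, y down, z forward; pixel columns grow to the right and rows downward; lengths in m; the calibration is good to about 2 mm. A picture is of the moment at which its call begins. There is no depth.
- hand_in(): hands the job in; it is judged then, once.
The state is a dict: "t": time; "q": joint angles; "joint_vel": joint speeds; "joint_torque": joint torques, N m; "eef_pos": TCP position; "tool_rot": TCP orientation; "contact_force": force on the tool from outside, world axes, zero at the start; "torque": the same for the moment, N m; "gripper_width": opening from 0.0 (shut) to 1.0 (fully open); "grasp_force": force on a finger pad.
Only numpy, scipy, OpenCV 4.12 (cv2) and the standard library are available. Lean on these libraries where they do the work, as an engineer would, in place of code of your own. Each camera call takes 0.05 s, during which the arm holds its last target. There are 200 camera calls.

## Working session

There is one attempt and no reset: what is moved stays moved. The work goes in short steps, Python scripts to look and compute and a tool call to move; the robot and the scene stay as the last step left them, time stands still between calls to the robot, and variables do not carry over. Pictures are saved under pics/ and viewed, at most 10 in all, crops included, and the job is handed in when it is done.

Besides the shell and the picture viewer there is one more tool, called as name(argument=value, ...), one argument or row to a line, values as JSON. arm_command: Moves the arm, as the interface text tells. Its arguments: {"type":"object","properties":{"commands":{"type":"array","items":{"type":"number"}},"force":{"type":"number"}},"required":["commands"]}

```bash
mkdir -p pics; cat > h.py <<'E'
import numpy as np, cv2
from station import get_obs, read_camera, hand_in
from scipy.spatial.transform import Rotation as R
def cam(n):
    c=read_camera(n); np.savez(f'{n}.npz',**c); return c
def load(n): return dict(np.load(f'{n}.npz'))
def ray(c,u,v,z):
    d=c['pose'][:3,:3]@np.linalg.solve(c['camera_matrix'],[u,v,1.]); o=c['pose'][:3,3]
    return o+d*(z-o[2])/d[2]
def proj(c,p):
    q=c['pose'][:3,:3].T@(np.array(p)-c['pose'][:3,3]); q=c['camera_matrix']@q; return q[:2]/q[2]
def rot(): 
    o=get_obs(); w,x,y,z=o['tool_rot']; return R.from_quat([x,y,z,w]).as_matrix(),np.array(o['eef_pos'])
E
python3 - <<'E'
from h import *
np.set_printoptions(precision=3,suppress=True)
a=cam('top');b=cam('scene')
im=np.hstack([a['img'],b['img']])[:,:,::-1]
cv2.imwrite('pics/top.png',cv2.resize(a['img'][:,:,::-1],(800,600)))
cv2.imwrite('pics/scene.png',cv2.resize(b['img'][:,:,::-1],(800,600)))
for c in(a,b):print(c['pose'],c['camera_matrix'])
print(get_obs())
E
```

```text
[[ 0.012 -0.999  0.043  0.501]
 [-1.    -0.012 -0.     0.059]
 [ 0.001 -0.043 -0.999  1.234]
 [ 0.     0.     0.     1.   ]] [[387.733   0.    260.094]
 [  0.    387.733 193.395]
 [  0.      0.      1.   ]]
[[-0.883  0.36  -0.3    0.977]
 [ 0.468  0.698 -0.542  0.801]
 [ 0.015 -0.619 -0.785  1.173]
 [ 0.     0.     0.     1.   ]] [[409.874   0.    256.489]
 [  0.    409.874 190.585]
 [  0.      0.      1.   ]]
{'t': 0.1, 'q': array([ 1.144,  0.478,  0.022,  1.556, -0.011,  1.109, -0.083]), 'joint_vel': array([-0.001, -0.002,  0.   , -0.   , -0.001, -0.001, -0.   ]), 'joint_torque': array([  0.005, -59.776,   1.614, -28.196,   0.013,   0.005,  -0.   ]), 'eef_pos': array([ 0.211, -0.64 ,  0.23 ]), 'tool_rot': array([-0.001,  0.987,  0.159, -0.   ]), 'contact_force': array([-0.196,  0.362, -0.474]), 'torque': array([-0.012,  0.018, -0.012]), 'grasp_force': 0.0, 'gripper_width': 1.0017499129772351}
```

View pics/top.png

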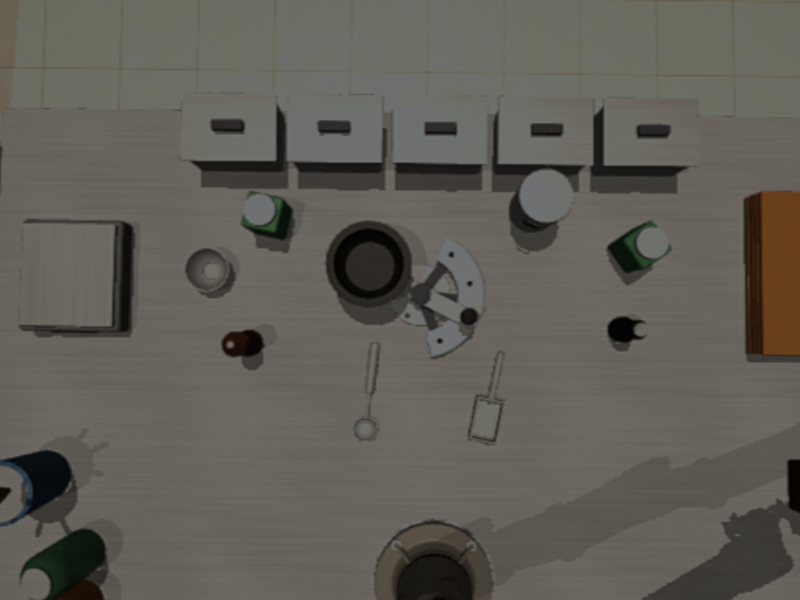

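View pics/scene.png

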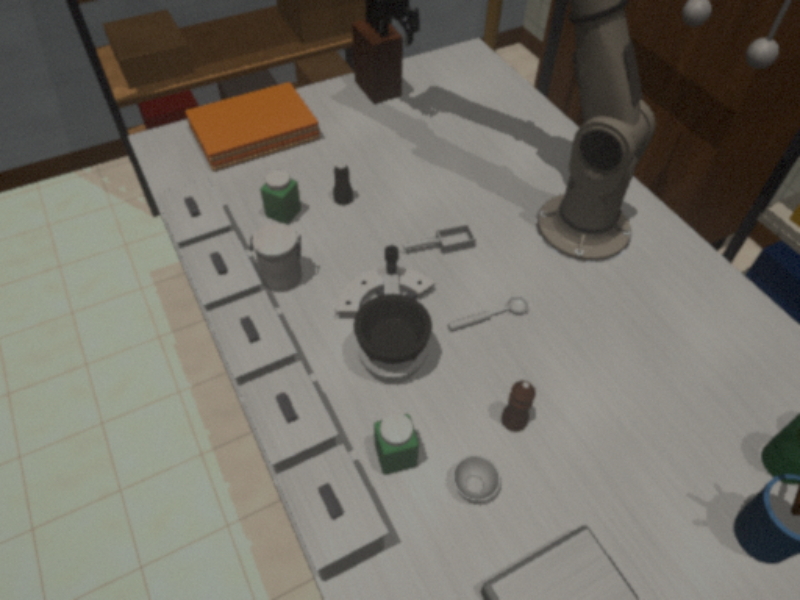

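The top view (800x600) shows the bowl at (370,263), pivot at (421,294), knob at (469,317) and the next anticlockwise hole at (469,283). The tejolote is at (625,330) on the right, and the brown mill is on the left at (240,344).

```bash
python3 - <<'E'
from h import *
np.set_printoptions(precision=4,suppress=True)
a=load('top');b=load('scene');g=cv2.cvtColor(a['img'],cv2.COLOR_RGB2GRAY)
def blob(c,u,v,r,th,z):
    g=cv2.cvtColor(c['img'],cv2.COLOR_RGB2GRAY);u,v=int(u*.64),int(v*.64)
    m=((g[v-r:v+r+1,u-r:u+r+1])<th).astype(np.uint8)
    n,l,s,ce=cv2.connectedComponentsWithStats(m); k=1+np.argmax(s[1:,4]); p=ce[k]+[u-r,v-r]
    print(s[k],p,ray(c,*p,z)[:3]); return p
print('holes');H=[blob(a,u,v,3,75,.032) for u,v in((451,254),(469,283),(440,341))]
H=np.array([ray(a,*p,.032)[:2] for p in H])
k=blob(a,469,317,9,40,.112); k=ray(a,*k,.112)
# pivot from 3 holes (circle)
A=np.c_[2*H,np.ones(3)];s=np.linalg.solve(A,(H**2).sum(1));print('pivot',s[:2],'r',np.sqrt(s[2]+s[:2]@s[:2]))
print('pivot px',ray(a,421*.64,294*.64,.044),'bowl rim',ray(a,370*.64,263*.64,.126),'knob',k)
print('tej top px ',ray(a,620*.64,330*.64,.115),ray(a,635*.64,330*.64,.0))
print('jar1',ray(a,260*.64,210*.64,.121),'mill',ray(a,232*.64,344*.64,.14))
cr=np.hstack([a['img'][195:225,375:425],a['img'][140:235,255:320][:30,:0].reshape(30,0,3)])
b1=cv2.resize(a['img'][190:230,380:430][:,:,::-1],(400,320),interpolation=cv2.INTER_CUBIC)
b2=cv2.resize(b['img'][95:140,195:245][:,:,::-1],(400,320),interpolation=cv2.INTER_CUBIC)
b3=cv2.resize(a['img'][145:235,255:320][:,:,::-1],(400,280),interpolation=cv2.INTER_CUBIC)
b4=cv2.resize(b['img'][145:235,200:290][:,:,::-1],(400,280),interpolation=cv2.INTER_CUBIC)
cv2.imwrite('pics/c.png',np.clip(1.7*np.vstack([np.hstack([b1,b2]),np.hstack([b3,b4])]).astype(float),0,255).astype(np.uint8))
E
```

```text
holes
[ 2  2  3  4 10] [288.2 162.5] [ 0.6507 -0.0269  0.032 ]
[2 2 3 3 9] [300. 181.] [ 0.5934 -0.0641  0.032 ]
[ 2  1  3  4 10] [281.  217.8] [ 0.4786 -0.0062  0.032 ]
[ 4  4 11 11 88] [299.6364 202.4205] [ 0.5251 -0.0553  0.112 ]
pivot [0.5707 0.0336] r 0.10035268437086599
pivot px [0.5693 0.0309 0.044 ] bowl rim [0.6204 0.1271 0.126 ] knob [ 0.5251 -0.0553  0.112 ]
tej top px  [ 0.5032 -0.3353  0.115 ] [ 0.5038 -0.4064  0.    ]
jar1 [0.7168 0.3324 0.121 ] mill [0.4693 0.3726 0.14  ]
```

View pics/c.png

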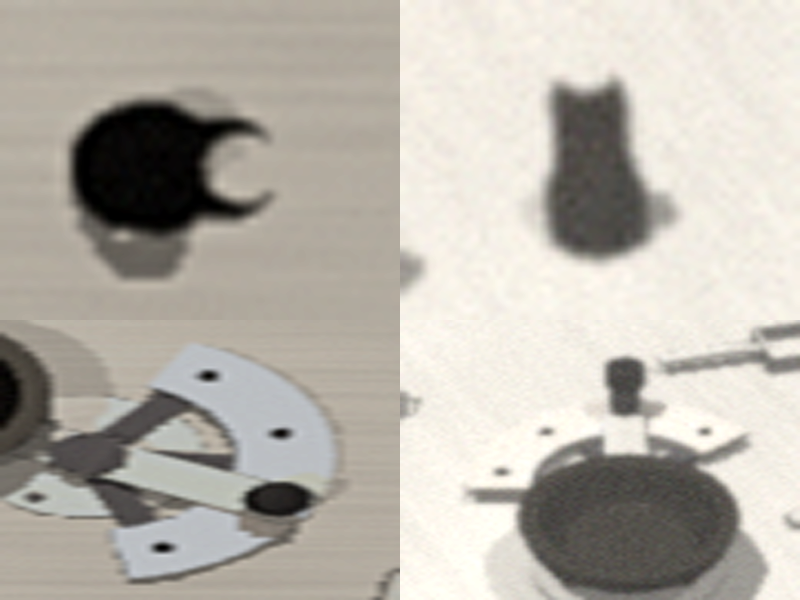

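The crops show the tejolote's dark foot and body centred near top px (398.7,210.6), with its light top at about (410,211). The plate's holes are clear. Next I'll work out the approach to the knob.

```bash
cat >> h.py <<'E'
def go(p,yaw=None):
    """shift in tool axes (m) and rz (deg) to reach TCP p with closing line at world angle yaw (deg, mod 180)"""
    M,e=rot(); s=M.T@(np.array(p)-e); cur=np.degrees(np.arctan2(M[1,1],M[0,1]))
    d=0 if yaw is None else (yaw-cur+90)%180-90
    print('shift',s.round(4),'rz',round(-d,2),'tilt',np.degrees(np.arccos(-M[2,2])).round(2),'yawnow',cur.round(2))
E
python3 - <<'E'
from h import *
a=load('top')
print(ray(a,398.7,210.6,.015),ray(a,410,211,.115))
go([.525,-.056,.2],-27.3)
E
```

```text
[ 0.50539404 -0.37657594  0.015     ] [ 0.50429252 -0.37338243  0.115     ]
shift [ 0.481  -0.4566  0.0311] rz -44.43 tilt 0.1 yawnow -71.73
```

arm_command(
  commands=[0.06,-0.057,0,0,0,-6,1,0.12,-0.114,0,0,0,-12,1,0.18,-0.171,0,0,0,-18,1,0.24,-0.228,0,0,0,-24,1,0.3,-0.285,0,0,0,-30,1,0.36,-0.342,0,0,0,-36,1,0.42,-0.4,0.02,0,0,-42,1,0.481,-0.457,0.031,0,0,-44.4,1],
)

```text
t: 0.9
eef_pos: [0.4008, -0.2869, 0.2234]
tool_rot: [0.0, 0.853, 0.521, 0.0]
contact_force: [0.7, -0.4, -0.2]
gripper_width: 0.999
grasp_force: 0.0
```

arm_command(
  commands=[0,0,0,0,0,0,1],
)

```text
t: 1.0
eef_pos: [0.4035, -0.2817, 0.2231]
tool_rot: [-0.001, 0.851, 0.525, 0.001]
contact_force: [-1.0, -1.0, -0.3]
gripper_width: 1.0
grasp_force: 0.0
```

```bash
python3 - <<'E'
from h import *
go([.525,-.056,.2],-27.3); print(get_obs()['q'],get_obs()['t'])
E
```

```text
shift [0.2561 0.0073 0.0238] rz 0.65 tilt 0.17 yawnow -26.65
[ 0.76222266  0.20497192 -0.31515203  1.9736054   0.07286663  0.97463894
 -0.05285885] 1.0
```

arm_command(
  commands=[0.05,0.001,0,0,0,0.6,1,0.1,0.003,0.005,0,0,0.6,1,0.15,0.005,0.01,0,0,0.6,1,0.2,0.006,0.018,0,0,0.6,1,0.24,0.007,0.024,0,0,0.6,1,0.256,0.007,0.024,0,0,0.6,1,0.256,0.007,0.024,0,0,0.6,1,0.256,0.007,0.024,0,0,0.6,1],
)

```text
t: 1.8
eef_pos: [0.5236, -0.0656, 0.199]
tool_rot: [-0.0, 0.857, 0.515, -0.001]
contact_force: [-0.6, -0.7, 0.3]
gripper_width: 0.996
grasp_force: 0.0
```

```bash
python3 - <<'E'
from h import *
go([.525,-.056,.2],-27.3)
w=cam('wrist');cv2.imwrite('pics/w1.png',w['img'][:,:,::-1]); print(w['pose'].round(3), proj(w,[.525,-.056,.119]),proj(w,[.5707,.0336,.044]))
E
```

```text
shift [ 0.0091 -0.0033 -0.001 ] rz -0.67 tilt 0.07 yawnow -27.97
[[ 0.883 -0.444 -0.154  0.564]
 [-0.47  -0.834 -0.29   0.007]
 [ 0.     0.328 -0.945  0.341]
 [ 0.     0.     0.     1.   ]] [249.56134553 190.07322076] [248.27576142  49.85155792]
```

View pics/w1.png

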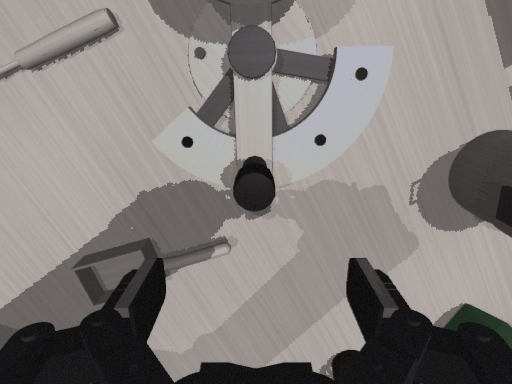

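The wrist view shows the knob top at (254,188), the hub at (252,52) and holes at (187,142), (320,140) and (361,73). I'll refine the measurement from these.

```bash
python3 - <<'E'
from h import *
np.set_printoptions(precision=4,suppress=True)
w=load('wrist');g=cv2.cvtColor(w['img'],cv2.COLOR_RGB2GRAY)
def blob(u,v,r,th):
    m=(g[v-r:v+r+1,u-r:u+r+1]<th).astype(np.uint8);n,l,s,ce=cv2.connectedComponentsWithStats(m);k=1+np.argmax(s[1:,4]);return ce[k]+[u-r,v-r]
H=np.array([ray(w,*blob(u,v,9,70),.031)[:2] for u,v in((187,142),(320,140),(361,73))]);print(H)
s=np.linalg.solve(np.c_[2*H,np.ones(3)],(H**2).sum(1));c=s[:2];print('pivot',c,np.sqrt(s[2]+c@c), 'hub',ray(w,252,52,.05))
for p in H:print(np.degrees(np.arctan2(*(p-c)[::-1])))
k=ray(w,254,188,.119)[:2];print('knob',k,np.linalg.norm(k-c),np.degrees(np.arctan2(*(k-c)[::-1])))
E
```

```text
[[ 0.4797 -0.0088]
 [ 0.5944 -0.0677]
 [ 0.652  -0.0305]]
pivot [0.5721 0.0301] 0.10025533302749909 hub [0.5725 0.0302 0.05  ]
-157.19368381205223
-77.16013689116751
-37.166477305674185
knob [ 0.5286 -0.0561] 0.09652827133963146 -116.75941505927497
```

```bash
python3 - <<'E'
from h import *
go([.5264,-.057,.087],-27.2)
E
```

```text
shift [ 0.0098 -0.0018  0.1121] rz -0.85 tilt 0.08 yawnow -28.05
```

arm_command(
  commands=[0.005,-0.001,0.03,0,0,-0.8,1,0.01,-0.002,0.06,0,0,-0.8,1,0.01,-0.002,0.09,0,0,-0.8,1,0.01,-0.002,0.105,0,0,-0.8,1,0.01,-0.002,0.112,0,0,-0.8,1,0.01,-0.002,0.112,0,0,-0.8,1,0.01,-0.002,0.112,0,0,-0.8,0.6,0.01,-0.002,0.112,0,0,-0.8,0.45],
  force=50,
)

```text
t: 2.65
eef_pos: [0.528, -0.055, 0.0887]
tool_rot: [0.001, 0.853, 0.521, 0.001]
contact_force: [-0.0, 0.0, -0.0]
gripper_width: 0.69
grasp_force: 0.0
```

arm_command(
  commands=[0,0,0,0,0,0,0.2,0,0,0,0,0,0,0.1,0,0,0,0,0,0,0,0,0,0,0,0,0,0,0,0,0,0,0,0,0],
  force=50,
)

```text
t: 3.15
eef_pos: [0.5278, -0.0549, 0.0883]
tool_rot: [0.001, 0.853, 0.521, 0.001]
contact_force: [-1.5, -0.4, 6.8]
gripper_width: 0.363
grasp_force: 49.1
```

```bash
python3 - <<'E'
from h import *
go([.5264,-.057,.087],-27.2);print(get_obs()['contact_force'])
w=cam('wrist');cv2.imwrite('pics/w2.png',w['img'][:,:,::-1])
E
```

```text
shift [-0.0025 -0.0003  0.0013] rz 0.06 tilt 0.1 yawnow -27.14
[-1.45574347 -0.43270616  6.823952  ]
```

View pics/w2.png

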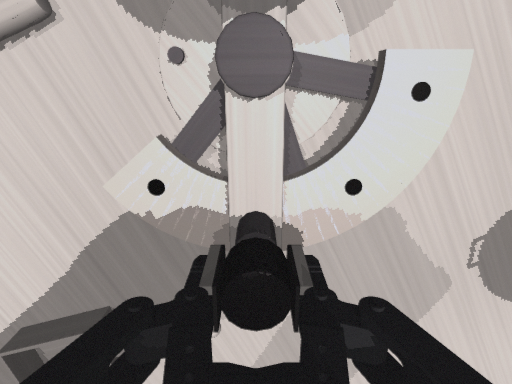

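The knob sits squarely between the pads. Next is the pull up.

arm_command(
  commands=[0,0,-0.003,0,0,0,0,0,0,-0.006,0,0,0,0,0,0,-0.009,0,0,0,0,0,0,-0.012,0,0,0,0,0,0,-0.0145,0,0,0,0,0,0,-0.0145,0,0,0,0,0,0,-0.0145,0,0,0,0],
  force=70,
)

```text
t: 3.9
eef_pos: [0.5273, -0.0548, 0.1019]
tool_rot: [0.0, 0.853, 0.521, 0.0]
contact_force: [4.1, 1.1, -8.4]
gripper_width: 0.357
grasp_force: 69.8
```

arm_command(
  commands=[0.0001,0.0043,0,0,0,-2.5,0,0.0004,0.0085,0,0,0,-5,0,0.0008,0.0128,0,0,0,-7.5,0,0.0015,0.017,0,0,0,-10,0,0.0023,0.0212,0,0,0,-12.5,0,0.0033,0.0254,0,0,0,-15,0,0.0045,0.0295,0,0,0,-17.5,0,0.0059,0.0335,0,0,0,-20,0],
)

```text
t: 4.7
eef_pos: [0.5593, -0.0646, 0.1015]
tool_rot: [-0.0, 0.749, 0.662, -0.0]
contact_force: [3.1, 0.6, -7.6]
gripper_width: 0.357
grasp_force: 70.0
```

```bash
python3 - <<'E'
from h import *
# target: rotate grasp TCP (.5275,-.0549) by 40 deg about pivot
for c in ([.5714,.0318],[.5721,.0301]):
    c=np.array(c);t=np.radians(40);Q=np.array([[np.cos(t),-np.sin(t)],[np.sin(t),np.cos(t)]])
    p=c+Q@(np.array([.5275,-.0549])-c);print(p);go([*p,.102],12.9)
E
```

```text
[ 0.59350033 -0.06283443]
shift [ 0.006   0.0337 -0.0005] rz -19.97 tilt 0.06 yawnow -7.07
[ 0.59257136 -0.06368211]
shift [ 0.005   0.0329 -0.0005] rz -19.97 tilt 0.06 yawnow -7.07
```

arm_command(
  commands=[0.0001,0.0043,0,0,0,-2.5,0,0.0004,0.0085,0,0,0,-5,0,0.0008,0.0128,0,0,0,-7.5,0,0.0015,0.017,0,0,0,-10,0,0.0023,0.0212,0,0,0,-12.5,0,0.0033,0.0254,0,0,0,-15,0,0.0045,0.0295,0,0,0,-17.5,0,0.0058,0.0335,0,0,0,-20,0],
)

```text
t: 5.5
eef_pos: [0.5931, -0.0629, 0.1013]
tool_rot: [-0.001, 0.623, 0.782, -0.0]
contact_force: [2.5, 1.3, -7.0]
gripper_width: 0.354
grasp_force: 70.0
```

arm_command(
  commands=[0,0,0,0,0,0,0,0,0,0.003,0,0,0,0,0,0,0.006,0,0,0,0,0,0,0.006,0,0,0,0],
)

```text
t: 5.9
eef_pos: [0.5933, -0.0629, 0.0954]
tool_rot: [-0.0, 0.624, 0.782, 0.0]
contact_force: [3.1, 1.1, -6.3]
gripper_width: 0.356
grasp_force: 70.3
```

```bash
python3 - <<'E'
from h import *
np.set_printoptions(precision=4,suppress=True)
go([.5930,-.0632,.102],12.9);print(get_obs()['contact_force'])
w=cam('wrist');cv2.imwrite('pics/w3.png',w['img'][:,:,::-1])
g=cv2.cvtColor(w['img'],cv2.COLOR_RGB2GRAY)
a=cam('top');print(proj(w,[.5721,.0301,.05]))
for z,(x,y) in zip((.031,)*3,[[.4797,-.0088],[.5264,-.0589],[.652,-.0305]]):print(proj(w,[x,y,z]))
E
```

```text
shift [-0.0002 -0.0003 -0.0066] rz -0.05 tilt 0.03 yawnow 12.85
[ 3.0702  1.0821 -6.3459]
[255.8441  57.9685]
[95.1991 91.2296]
[160.6373 183.3295]
[351.4261 183.4272]
```

View pics/w3.png

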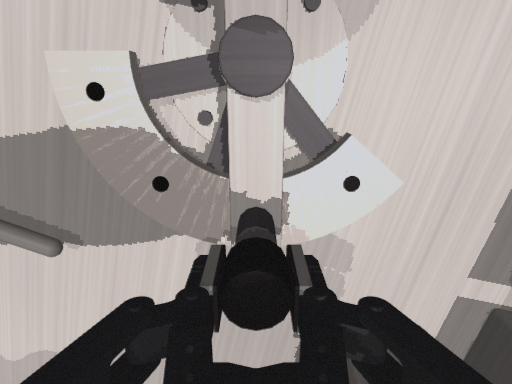

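The picture shows the arm midway between the neighbouring holes at (160,184) and (351,184). The pin is about 7 mm up and the spring still loads the gripper, so it is entering the hole. I'll lower it the rest of the way.

arm_command(
  commands=[0,0,0.003,0,0,0,0,0,0,0.006,0,0,0,0,0,0,0.0075,0,0,0,0,0,0,0.0075,0,0,0,0],
)

```text
t: 6.4
eef_pos: [0.5936, -0.0629, 0.0885]
tool_rot: [0.0, 0.623, 0.782, 0.0]
contact_force: [1.6, 1.4, -3.9]
gripper_width: 0.351
grasp_force: 70.9
```

arm_command(
  commands=[0,0,0,0,0,0,0.6,0,0,0,0,0,0,1,0,0,0,0,0,0,1,0,0,0,0,0,0,1,0,0,-0.02,0,0,0,1,0,0,-0.06,0,0,0,1,0,0,-0.1,0,0,0,1,0,0,-0.112,0,0,0,1],
)

```text
t: 7.2
eef_pos: [0.5958, -0.0629, 0.2049]
tool_rot: [0.003, 0.623, 0.782, 0.002]
contact_force: [1.9, 0.5, 0.2]
gripper_width: 1.001
grasp_force: 0.0
```

```bash
python3 - <<'E'
from h import *
np.set_printoptions(precision=4,suppress=True)
w=cam('wrist');b=cam('scene')
for n,p in dict(kt=[.5936,-.0657,.119],kb=[.5936,-.0657,.087],sl=[.5936,-.0657,.075]).items(): print(n,proj(b,p),proj(w,p))
u,v=proj(b,[.5936,-.0657,.09]).astype(int)
i1=cv2.resize(b['img'][v-30:v+30,u-30:u+30],(400,400),interpolation=cv2.INTER_CUBIC)
i2=cv2.resize(w['img'],(400,400))
cv2.imwrite('pics/v4.png',np.clip(1.5*np.hstack([i1,i2])[:,:,::-1].astype(float),0,255).astype(np.uint8))
go([.505,-.375,.23],0);go([.505,-.375,.23],90);print(get_obs()['q'],u,v)
E
```

```text
kt [232.4463 164.381 ] [251.6417 201.0709]
kb [232.7307 170.4874] [251.8489 187.988 ]
sl [232.8348 172.7227] [251.9152 183.798 ]
shift [-0.284  -0.1568 -0.0275] rz 12.85 tilt 0.25 yawnow 12.85
shift [-0.284  -0.1568 -0.0275] rz -77.15 tilt 0.25 yawnow 12.85
[ 0.4638  0.4449 -0.6076  1.7461  0.2909  1.0371 -0.0226] 232 169
```

View pics/v4.png

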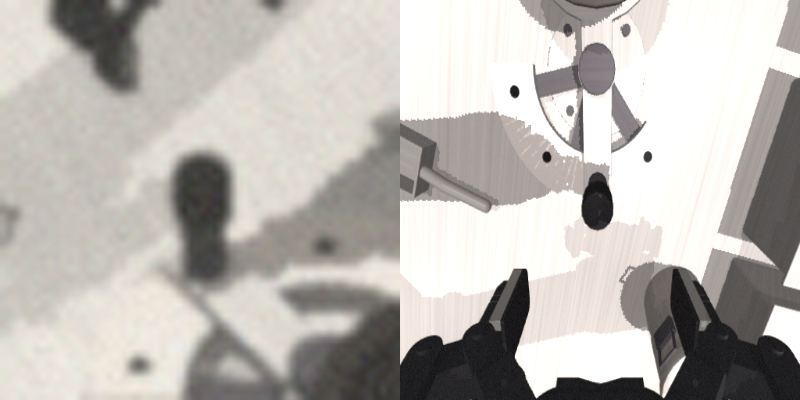

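The knob stands low on its sleeve at the new hole: in the scene crop at (203,185) and in the wrist half at (597,205). I'll check its height numerically against the start picture, then go to the tejolote.

```bash
python3 - <<'E'
from h import *
b=load('scene')
old=cv2.resize(cv2.imread('pics/scene.png'),(512,384),interpolation=cv2.INTER_AREA)
for im,p in((old,[.5264,-.0577]),(b['img'],[.5936,-.0657])):
    g=cv2.cvtColor(im,cv2.COLOR_RGB2GRAY).astype(float); t=proj(b,[*p,.119]); u,v=t.round().astype(int)
    col=g[v-8:v+22,u-1:u+2].mean(1); m=(col<75).astype(int); print(t.round(1),'top edge',v-8+np.argmax(m)-t[1]); print([int(g[y,u-7:u+8].__lt__(75).sum()) for y in range(v-6,v+20)], v-6-t[1])
go([.505,-.375,.2],-17)
E
```

```text
[250.8 159.3] top edge -1.33873592641919
[0, 0, 0, 0, 0, 6, 7, 7, 8, 8, 8, 8, 7, 7, 6, 5, 5, 6, 6, 6, 6, 6, 0, 0, 0, 0] -6.33873592641919
[232.4 164.4] top edge -2.3810003069163486
[0, 0, 0, 0, 2, 6, 7, 8, 8, 8, 8, 8, 8, 7, 7, 6, 5, 6, 6, 6, 6, 6, 5, 0, 0, 0] -6.381000306916349
shift [-0.2839 -0.1569  0.0025] rz 29.85 tilt 0.25 yawnow 12.85
```

arm_command(
  commands=[-0.045,-0.024,-0.02,0,0,4,1,-0.09,-0.05,-0.02,0,0,9,1,-0.13,-0.072,-0.01,0,0,14,1,-0.17,-0.094,-0.005,0,0,19,1,-0.21,-0.116,0,0,0,24,1,-0.25,-0.138,0,0,0,27,1,-0.284,-0.157,0,0,0,30,1,-0.284,-0.157,0,0,0,30,1],
)

```text
t: 8.1
eef_pos: [0.4986, -0.3822, 0.1975]
tool_rot: [-0.001, 0.808, 0.589, -0.003]
contact_force: [-1.0, -0.0, -0.7]
gripper_width: 1.002
grasp_force: 0.0
```

arm_command(
  commands=[0,0,0,0,0,0,1,0,0,0,0,0,0,1],
)

```text
t: 8.3
eef_pos: [0.5037, -0.3733, 0.1991]
tool_rot: [-0.001, 0.804, 0.595, -0.0]
contact_force: [0.0, 0.2, -1.0]
gripper_width: 1.001
grasp_force: 0.0
```

```bash
python3 - <<'E'
from h import *
w=cam('wrist');cv2.imwrite('pics/w5.png',w['img'][:,:,::-1])
print(proj(w,[.505,-.375,.115]),proj(w,[.505,-.375,.0]));go([.505,-.375,.2],-17)
E
```

```text
[257.02623562 201.47019461] [256.73189918 164.98615887]
shift [-0.0017  0.0014 -0.0005] rz 0.03 tilt 0.1 yawnow -16.97
```

View pics/w5.png

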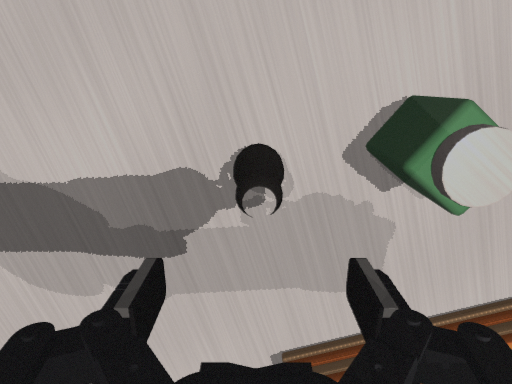

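The tejolote stands between the fingers, with its top at (259,200) and foot at (259,168), within 1–2 mm of the prediction. The green jar to the right is clear of the fingers.

arm_command(
  commands=[-0.001,0.001,0.03,0,0,0,1,-0.001,0.001,0.06,0,0,0,1,-0.001,0.001,0.09,0,0,0,1,-0.001,0.001,0.115,0,0,0,1,-0.001,0.001,0.13,0,0,0,1,-0.001,0.001,0.133,0,0,0,1,-0.001,0.001,0.133,0,0,0,0.7,-0.001,0.001,0.133,0,0,0,0.55],
  force=50,
)

```text
t: 9.15
eef_pos: [0.5054, -0.3765, 0.0687]
tool_rot: [0.001, 0.804, 0.594, 0.0]
contact_force: [0.6, 0.5, 0.5]
gripper_width: 0.693
grasp_force: 0.0
```

arm_command(
  commands=[0,0,0,0,0,0,0.4,0,0,0,0,0,0,0.3,0,0,0,0,0,0,0.2,0,0,0,0,0,0,0.1,0,0,0,0,0,0,0.1],
  force=50,
)

```text
t: 9.65
eef_pos: [0.5054, -0.3769, 0.0689]
tool_rot: [0.001, 0.805, 0.594, 0.0]
contact_force: [-0.2, 0.8, 6.4]
gripper_width: 0.425
grasp_force: 51.5
```

arm_command(
  commands=[0,0,-0.01,0,0,0,0.1,0,0,-0.03,0,0,0,0.1,0,0,-0.06,0,0,0,0.1,0,0,-0.09,0,0,0,0.1,0,0,-0.12,0,0,0,0.1,0,0,-0.15,0,0,0,0.1,0,0,-0.18,0,0,0,0.1,0,0,-0.19,0,0,0,0.1],
  force=70,
)

```text
t: 10.45
eef_pos: [0.5052, -0.3767, 0.2605]
tool_rot: [0.002, 0.805, 0.594, 0.001]
contact_force: [-0.4, -0.3, -4.9]
gripper_width: 0.425
grasp_force: 70.9
```

```bash
python3 - <<'E'
from h import *
a=load('top')  # taken before last pin lowering, arm already over the hole
hsv=cv2.cvtColor(a['img'],cv2.COLOR_RGB2GRAY)
# bowl rim: dark big blob near predicted
u,v=proj(a,[.546,.141,.126]);print(u,v)
m=(hsv<75).astype(np.uint8);m[:, int(u+60):]=0;m[:, :int(u-60)]=0;m[int(v+60):]=0;m[:int(v-60)]=0
cs,_=cv2.findContours(m,0,2);k=max(cs,key=cv2.contourArea);(cx,cy),r=cv2.minEnclosingCircle(k);e=cv2.fitEllipse(k);print(cx,cy,r,e)
print(ray(a,cx,cy,.126),ray(a,*e[0],.126))
cv2.imwrite('pics/bowl.png',cv2.resize(a['img'][int(v-60):int(v+60),int(u-60):int(u+100)][:,:,::-1],(800,600)))
g=[np.array(c)+.11*np.array([np.cos(np.radians(102.83)),np.sin(np.radians(102.83))]) for c in([.5714,.0318],[.5721,.0301])];print(g)
go([.5465,.139,.258],12)
E
```

```text
231.54858345099709 194.1730284318037
248.02247619628906 191.23426818847656 43.71783447265625 ((242.3212890625, 195.1126708984375), (60.411991119384766, 82.76739501953125), 62.60408020019531)
[0.5549982  0.09401434 0.126     ] [0.54369435 0.11016067 0.126     ]
[array([0.5469735 , 0.13905365]), array([0.5476735 , 0.13735365])]
shift [ 0.5049 -0.1125  0.0015] rz -29.14 tilt 0.23 yawnow -17.14
```

arm_command(
  commands=[0.04,-0.009,0,0,0,-2,0.1,0.085,-0.019,0,0,0,-5,0.1,0.13,-0.029,0,0,0,-8,0.1,0.175,-0.039,0,0,0,-11,0.1,0.22,-0.049,0,0,0,-14,0.1,0.265,-0.059,0,0,0,-17,0.1,0.3,-0.067,0,0,0,-20,0.1,0.32,-0.071,0,0,0,-22,0.1],
)

```text
t: 11.25
eef_pos: [0.5297, -0.0456, 0.2565]
tool_rot: [-0.001, 0.674, 0.739, -0.0]
contact_force: [0.0, -0.4, -5.6]
gripper_width: 0.423
grasp_force: 71.0
```

```bash
python3 - <<'E'
from h import *
go([.54,.12,.258],12)
E
```

```text
shift [ 0.1639  0.0254 -0.0014] rz -6.76 tilt 0.13 yawnow 5.24
```

arm_command(
  commands=[0.03,0.005,0,0,0,-2,0.1,0.07,0.011,0,0,0,-4,0.1,0.11,0.018,0,0,0,-6,0.1,0.14,0.022,0,0,0,-6.8,0.1,0.16,0.025,0,0,0,-6.8,0.1,0.164,0.025,0,0,0,-6.8,0.1,0.164,0.025,0,0,0,-6.8,0.1],
)

```text
t: 11.95
eef_pos: [0.5413, 0.1156, 0.2565]
tool_rot: [-0.0, 0.631, 0.776, -0.001]
contact_force: [0.5, -0.7, -5.1]
gripper_width: 0.424
grasp_force: 71.1
```

```bash
python3 - <<'E'
from h import *
w=cam('wrist');a=cam('top')
i1=cv2.resize(w['img'],(400,300)); u,v=proj(a,[.546,.139,.126]).astype(int);print(u,v)
i2=cv2.resize(a['img'][v-45:v+45,u-50:u+70],(400,300),interpolation=cv2.INTER_CUBIC)
cv2.imwrite('pics/v6.png',np.clip(1.7*np.hstack([i1,i2])[:,:,::-1].astype(float),0,255).astype(np.uint8))
M,e=rot();print(e)
for p in ([.547,.1385,.126],[.547,.1385,.08]): print(proj(w,p))
go([.547,.1385,.2],12)
E
```

```text
232 194
[0.54173399 0.11389062 0.25664245]
[267.80723446 157.98515613]
[266.23640226 147.87759255]
shift [0.0231 0.0102 0.0566] rz -0.46 tilt 0.11 yawnow 11.54
```

View pics/v6.png

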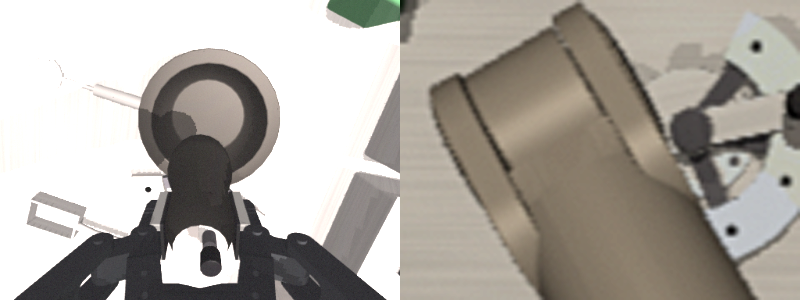

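The wrist half shows the bowl's floor circle at about (209,112), with the rim spanning x 138–281 and its top at y 48. That is about 5 mm farther along tool x than predicted. I'll fit both circles on their planes.

```bash
python3 - <<'E'
from h import *
from scipy.optimize import least_squares
np.set_printoptions(precision=4,suppress=True)
w=load('wrist');g=cv2.GaussianBlur(cv2.cvtColor(w['img'],cv2.COLOR_RGB2GRAY).astype(np.float32),(3,3),0)
c0=np.array([267.5,143])
def edges(r0,r1,sgn,angs):
    out=[]
    for t in np.radians(angs):
        d=np.array([np.cos(t),np.sin(t)]);rs=np.arange(r0,r1,.5)
        p=c0+rs[:,None]*d;val=cv2.remap(g,p[:,0].astype(np.float32)[None],p[:,1].astype(np.float32)[None],1)[0]
        out.append(p[np.argmax(sgn*np.gradient(val))])
    return np.array(out)
for nm,z,r0,r1,s in(('rim out',.126,80,105,1),('inner rim',.126,62,80,1),('floor',.08,36,56,-1)):
    P=np.array([ray(w,*p,z)[:2] for p in edges(r0,r1,s,np.r_[-178:-2:4])])
    f=least_squares(lambda q:np.hypot(*(P-q[:2]).T)-q[2],[.547,.139,.06],loss='soft_l1',f_scale=.001)
    print(nm,f.x,'res',np.median(abs(f.fun)))
E
```

```text
rim out [0.5466 0.1374 0.0789] res 0.00020794162622973789
inner rim [0.547  0.1377 0.0641] res 0.00014304078520881863
floor [0.5469 0.1371 0.0459] res 0.000179496767585767
```

```bash
python3 - <<'E'
from h import *
go([.547,.1375,.158])
E
```

```text
shift [0.0222 0.01   0.0986] rz 0 tilt 0.11 yawnow 11.54
```

arm_command(
  commands=[0.012,0.005,0,0,0,0,0.1,0.02,0.009,0,0,0,0,0.1,0.022,0.01,0.01,0,0,0,0.1,0.022,0.01,0.03,0,0,0,0.1,0.022,0.01,0.05,0,0,0,0.1,0.022,0.01,0.065,0,0,0,0.1,0.022,0.01,0.075,0,0,0,0.1,0.022,0.01,0.075,0,0,0,0.1],
)

```text
t: 12.85
eef_pos: [0.5463, 0.1391, 0.1808]
tool_rot: [-0.001, 0.632, 0.775, -0.001]
contact_force: [-0.7, -0.2, -5.4]
gripper_width: 0.421
grasp_force: 70.9
```

arm_command(
  commands=[0,0,0,0,0,0,0.1],
)

```text
t: 12.95
eef_pos: [0.5475, 0.1398, 0.1827]
tool_rot: [0.0, 0.632, 0.775, 0.0]
contact_force: [0.8, 0.4, -5.9]
gripper_width: 0.426
grasp_force: 70.9
```

```bash
python3 - <<'E'
from h import *
print(rot()[1]);go([.547,.1375,.149])
E
```

```text
[0.54748271 0.13977579 0.18272781]
shift [-0.0021 -0.001   0.0337] rz 0 tilt 0.03 yawnow 11.67
```

Now down gently, with the last millimetres slow.

arm_command(
  commands=[-0.002,-0.001,0.008,0,0,0,0.1,-0.002,-0.001,0.016,0,0,0,0.1,-0.002,-0.001,0.022,0,0,0,0.1,-0.002,-0.001,0.025,0,0,0,0.1,-0.002,-0.001,0.027,0,0,0,0.1,-0.002,-0.001,0.029,0,0,0,0.1,-0.002,-0.001,0.029,0,0,0,0.1],
)

```text
t: 13.65
eef_pos: [0.5465, 0.1374, 0.1532]
tool_rot: [-0.0, 0.632, 0.775, -0.0]
contact_force: [-0.4, -0.6, -4.8]
gripper_width: 0.423
grasp_force: 71.2
```

arm_command(
  commands=[0,0,0.001,0,0,0,0.1,0,0,0.002,0,0,0,0.1,0,0,0.002,0,0,0,0.1],
)

```text
t: 13.95
eef_pos: [0.5465, 0.1374, 0.1513]
tool_rot: [-0.0, 0.632, 0.775, -0.0]
contact_force: [1.1, -0.3, -4.7]
gripper_width: 0.423
grasp_force: 71.2
```

arm_command(
  commands=[0,0,0.001,0,0,0,0.1,0,0,0.002,0,0,0,0.1,0,0,0.002,0,0,0,0.1],
)

```text
t: 14.25
eef_pos: [0.5465, 0.1373, 0.1492]
tool_rot: [-0.0, 0.632, 0.775, -0.0]
contact_force: [0.8, -0.8, -5.2]
gripper_width: 0.423
grasp_force: 71.2
```

arm_command(
  commands=[0,0,0.0005,0,0,0,0.1,0,0,0.001,0,0,0,0.1,0,0,0.001,0,0,0,0.1],
)

```text
t: 14.55
eef_pos: [0.547, 0.1375, 0.149]
tool_rot: [0.0, 0.632, 0.775, 0.0]
contact_force: [-0.5, -0.3, 0.8]
gripper_width: 0.421
grasp_force: 71.8
```

It touches: the weight is now carried by the bowl. Release, then retreat straight up.

arm_command(
  commands=[0,0,0,0,0,0,0.5,0,0,0,0,0,0,0.6,0,0,0,0,0,0,0.8,0,0,0,0,0,0,1,0,0,0,0,0,0,1,0,0,0,0,0,0,1],
  force=20,
)

```text
t: 15.15
eef_pos: [0.5466, 0.1374, 0.1484]
tool_rot: [0.0, 0.632, 0.775, 0.0]
contact_force: [-0.2, -0.2, -0.2]
gripper_width: 0.998
grasp_force: 0.0
```

arm_command(
  commands=[0,0,-0.01,0,0,0,1,0,0,-0.03,0,0,0,1,0,0,-0.06,0,0,0,1,0,0,-0.09,0,0,0,1,0,0,-0.12,0,0,0,1,0,0,-0.14,0,0,0,1,0,0,-0.14,0,0,0,1],
)

```text
t: 15.85
eef_pos: [0.5481, 0.1385, 0.2924]
tool_rot: [0.002, 0.632, 0.775, 0.003]
contact_force: [0.3, 0.7, 0.5]
gripper_width: 1.001
grasp_force: 0.0
```

```bash
python3 - <<'E'
from h import *
w=cam('wrist');b=cam('scene')
u,v=proj(b,[.56,.06,.1]).astype(int)
i1=cv2.resize(w['img'],(400,300)); i2=cv2.resize(b['img'][v-60:v+60,u-80:u+80],(400,300),interpolation=cv2.INTER_CUBIC)
cv2.imwrite('pics/v7.png',np.clip(1.7*np.hstack([i1,i2])[:,:,::-1].astype(float),0,255).astype(np.uint8))
for p in([.547,.1375,.08],[.547,.1375,.195],[.547,.1375,.126]):print(proj(w,p)/1.28)
E
```

```text
[198.01613844 125.94043606]
[198.02079167 151.94305593]
[198.01761894 134.21357632]
```

View pics/v7.png

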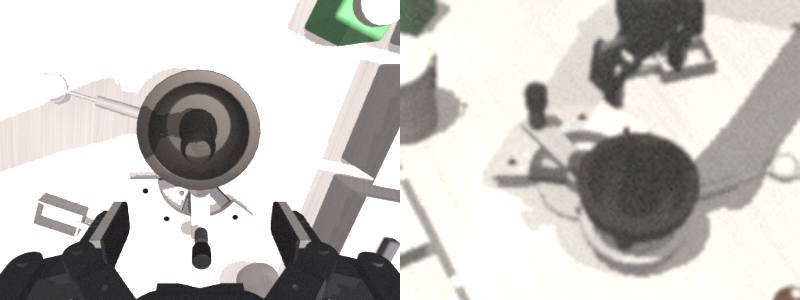

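The tejolote stands upright at the bowl's centre: in the wrist half its foot is near (198,124) and its top near (198,150), as predicted. The knob is low at (202,245) and the gripper is clear.

```bash
python3 -c "
from h import *
print(hand_in())"
```

```text
the job is handed in; nothing more can be done
None
```

The job is handed in: the arm is swung one hole anticlockwise with the pin home, the tejolote stands upright in the middle of the bowl and is released, and nothing else on the shelf was touched; the last arm move ended at 15.9 s on the clock.

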